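# Bin the rejected blank and hold the extractor dial on its third click

### The arm

A 7-joint arm with a two-finger parallel gripper is mounted at the origin on the work surface. World frame = base frame: x ahead of the robot, y to its left, z up, the work surface at z = 0. Lengths are in m, angles in rad, forces in N, time in s.
With the tool pointing down it reaches from about 0.425 to 1.025 m from the base axis. Payload 3.6 kg.
Tool frame: the origin (TCP) lies on the centre line of the jaws, within the pads' length; the fingertips stand 11 mm ahead of it and the grasp point (between the pads) lies 8 mm behind it; z points along the fingers, y is the line along which they close (so a half turn about z gives the same grasp; the last joint's range is limited). The gripper opens to 85 mm and grips with 20 to 120 N. Pads are 22 mm wide; open, the fingers measure 114 mm over their backs; the gripper's body (76 mm by 85 mm) begins 54 mm behind the grasp point. The pads swing forward as they close: fully open they stand 13 mm farther back than shut.
Start: joints at [1.05, 0.591, 0.048, 1.609, -0.033, 0.943, -0.034], TCP at [0.301, -0.66, 0.242] pointing down, gripper open.
Joint ranges: [-2.69, 2.69], [-0.47, 2.24], [-1.27, 1.36], [0.19, 2.51], [-1.53, 4.68], [0.08, 2.07], [-3.09, 3.09]. Speed limits (rad/s): [2.57, 2.57, 3.14, 3.14, 3.14, 3.14, 3.14].

### API

Orientations are given as a rotation vector (axis times angle).
In Python, from workcell import manip gives the robot as it stands.
- The arm moves only by the tool arm_command, never from a script. Its argument "deltas" is a list of rows, each a list of 2 entries, a list of its own where there are three numbers: the shift along the tool's x, y, z each as a share of 0.2 m, from -1 to 1, then the turn, a rotation vector about the tool's x, y, z each as a share of 2 rad, from -1 to 1. In form: [[[x, y, z], [ax, ay, az]], ...]. A call has exactly 10 rows; each row is the pose to reach, as a shift and turn from the pose commanded when the call began, along the tool's axes at that moment; what a row does not reach only later rows make up. A row lasts 1/8 s, in which the tool goes at most 62.5 mm and 10.7 degrees, less where a joint would pass 70% of its speed; a pose out of reach is approached as far as the arm can. A call with a number of a shift or a turn outside -1 to 1 is refused whole. A call with a gripper value outside its range is refused whole. "claw" is the opening, from -1 (shut) to 1 (fully open), so that 0 is half open, set as the call begins (left out, the last holds). The fingers move at their own pace and stop on an object; "squeeze" is the grip in N (left out, the last holds). Time passes only in rows, so rows that repeat a pose let the fingers close, or fill a call up. It gives the time, the measured TCP pose, the force, the opening and the grip force at its end, in the units of the state.
- manip.get_obs(): the state, without advancing time (a new reading comes with each control period).
- manip.get_image(name): name is "scene" or "top" or "wrist"; returns the picture (480x640x3 uint8, red, green, blue); there is no depth.
- manip.camera_model(name): a dict with "mtx" (3x3 intrinsics, pixels), "distortion" ([k1, k2, p1, p2, k3] as OpenCV has them; the pictures are not rectified), "rvec" (rotation vector, rad) and "tvec" (3), from world to camera coordinates, as OpenCV has them; the wrist camera has in their place "tool_from_camera" (4x4, takes a point from camera to tool coordinates, whose origin is the TCP and whose axes are the flange's). Camera axes: x right, y down, z forward; pixel columns grow to the right and rows downward; lengths in m; the calibration is good to about 2 mm. A picture is of the moment at which its call begins: read the wrist's pose just before it. camera_model takes no time and is no camera call.
- manip.sign_off(): hands the job in; it is judged then, once.
The state is a dict: "clock": time; "qpos": joint angles; "joint_vel": joint speeds; "effort": joint torques, N m; "position": TCP position; "orientation": TCP orientation; "ft_force": force on the tool from outside, world axes, zero at the start; "ft_torque": the same for the moment, N m; "opening": finger opening in m; "grasp_force": force on a finger pad.
Only numpy, scipy, OpenCV 4.12 (cv2) and the standard library are available. Lean on these libraries where they do the work, as an engineer would, in place of code of your own. Each camera call takes 0.05 s, during which the arm holds its last target. There are 200 camera calls.

### The job

Pick the rejected blank (the one with the red band) off the black extraction board and drop it into the plywood crate. Then, with the gripper's fingers, press the orange bar of the spring-return extractor dial down past its first two clicks to the third (the green mark), without forcing it on into the red, and keep holding it there: the program finishes while the gripper is still holding the dial on the third click. Leave the two good blanks where they lie and do not disturb the tools and glue on the bench.

Things in the scene. Friction and masses are not known exactly. Their poses are not given: they have to be found in the camera images.
- reject: rejected pine blank, 110 x 32 x 30 mm (x, y, z), 60 g nominal, with a red band 22 mm wide round its middle; lies flat on the board, in any of three places in a row 82 mm apart along the board's y. Origin: centre of its underside; x along its length, z up
- good_a: good pine blank, same size as the rejected one but without a red band; stays where it lies. Origin: centre of its underside; x along its length
- good_b: second good pine blank, same as the other. Origin: centre of its underside; x along its length
- board: black slotted extraction board, fixed, 170 x 260 x 20 mm (x, y, z); the three blanks lie on its top, 20 mm above the bench. Origin: centre of its underside
- crate: open plywood crate for rejects, fixed to the bench, 220 x 170 x 90 mm outside (x, y, z), walls and floor 8 mm, no lid; stands on the robot's left or right, the dial on the other side. Origin: centre of its underside; x along its long side
- dial_base: extractor control, fixed to the bench: grey foot 110 x 90 x 70 mm (x, y, z) with two upright aluminium plates (up to 163 mm above the bench) and two fixed black round scales of radius 58 mm, between which the dial turns; the dial's steel lever sticks out to the +y side of this body. Origin: centre of the foot's underside; z up. The scales carry white marks for rest and clicks one and two, a green one for click three, and red beyond it
- dial_axle (a point): point on the dial's level axle, 120 mm above the bench, midway between the scales; axes as dial_base: the axle lies along x, the lever points to +y
- dial_bar (a point): centre of the orange cross bar at the end of the dial's lever, 100 mm from the axle; the bar is a level cylinder 18 mm in diameter, 50 mm long, parallel to the axle (along the x axis of dial_base). It moves with the dial: its elevation above the axle's level, seen from the axle, is 0.5 rad minus the joint value (48 mm above the axle at rest, 39 mm below it on the third click)
- dial (a joint): turn of the dial in rad: 0 at rest, growing as the bar is pressed down; clicks (detents) at 0.30, 0.60 and 0.90, red zone from about 1.05, hard stop at 1.20. A spring drives it all the way back to 0 when let go, the clicks do not keep it; pressing at the bar takes about 4 to 9 N (rising before each click and easing into it), about 6 N on the third click
- plane: bystander: black and yellow block plane, about 150 x 50 x 52 mm; origin: centre of its underside, x along its length
- chisel_a: bystander: chisel with wooden handle lying on the bench, about 255 mm long, 28 mm high; origin under the ferrule on its underside, x along the blade
- chisel_b: bystander: second chisel, the same; origin under the ferrule on its underside, x along the blade
- glue: bystander: upright white glue bottle with red cap, 56 mm in diameter, 150 mm tall; origin: centre of its underside
- rule: bystander: folded white and yellow rule, 30 x 230 x 14 mm; origin: centre of its underside, y along its length

How it is judged:
By the outcome, as a careful person would: the job done as asked, in the order asked, and still so for the second after the job is handed in, while the arm keeps its last pose, push and grip.
It also fails if it takes over 48 s, if anything falls off the work surface, if the arm or the gripper's body presses on something with over 40 N, if the wrist force passes 120 N, or if a joint passes its speed limit or range.

## Working session

There is one attempt and no reset: what is moved stays moved. The work goes in short steps, Python scripts to look and compute and a tool call to move; the robot and the scene stay as the last step left them, time stands still between calls to the robot, and variables do not carry over. Pictures are saved under pics/ and viewed, at most 10 in all, crops included, and the job is handed in when it is done.

Besides the shell and the picture viewer there is one more tool, called after "Emit:" by a JSON object that holds its "api" and its "payload". arm_command: Moves the arm, as the interface text tells. Its arguments: {"type":"object","properties":{"deltas":{"type":"array"},"claw":{"type":"number"},"squeeze":{"type":"number"}},"required":["deltas"]}

```bash
mkdir -p pics; python3 - <<'E'
from workcell import manip
import cv2
o=manip.get_obs();print(o)
for n in("scene","top"):
    cv2.imwrite(f"pics/{n}0.png",manip.get_image(n)[:,:,::-1]); print(n,manip.camera_model(n))
print(manip.camera_model("wrist"))
E
```

```text
{'clock': 0.0, 'qpos': array([ 1.04950643,  0.59211868,  0.048297  ,  1.60985453, -0.0332914 ,
        0.94268903, -0.0337027 ]), 'joint_vel': array([-0.00185922, -0.00147759,  0.00147546,  0.00013172, -0.00028803,
        0.00135731,  0.00014674]), 'effort': array([-5.44292197e-04, -5.48687732e+01,  1.54668834e+00, -1.98123908e+01,
        9.46356333e-03,  8.79853527e-03,  2.10315801e-05]), 'position': array([ 0.30044192, -0.65892133,  0.2411291 ]), 'orientation': array([-3.06784081e+00, -6.66525013e-01,  9.57936918e-04]), 'ft_force': array([-1.23068182, -0.5414104 , -0.05255878]), 'ft_torque': array([-0.0188152 ,  0.0313627 , -0.02824599]), 'grasp_force': 0.0, 'opening': 0.08555739219507176}
scene {'mtx': array([[609.8973958 ,   0.        , 326.29315705],
       [  0.        , 609.8973958 , 232.71601517],
       [  0.        ,   0.        ,   1.        ]]), 'distortion': array([-0.1148256,  0.       ,  0.       ,  0.       ,  0.       ]), 'rvec': array([ 2.50660363,  0.74833669, -0.20174493]), 'tvec': array([-0.55305005, -0.2221059 ,  1.51895087])}
top {'mtx': array([[453.81236008,
[... 238 characters left out ...]
4596 , -2.15535142,  0.12102885]), 'tvec': array([0.01693875, 0.6304483 , 1.1505537 ])}
{'mtx': array([[346.8141886 ,   0.        , 319.37813508],
       [  0.        , 346.8141886 , 239.8378082 ],
       [  0.        ,   0.        ,   1.        ]]), 'distortion': array([-0.00093733,  0.        ,  0.        ,  0.        ,  0.        ]), 'tool_from_camera': array([[-8.97741480e-04, -9.50186437e-01, -3.11680813e-01,
         8.00174976e-02],
       [ 9.99999432e-01, -1.03231809e-03,  2.66791131e-04,
         9.35830151e-04],
       [-5.75255055e-04, -3.11680396e-01,  9.50186823e-01,
        -1.30523752e-01],
       [ 0.00000000e+00,  0.00000000e+00,  0.00000000e+00,
         1.00000000e+00]])}
```

View pics/scene0.png

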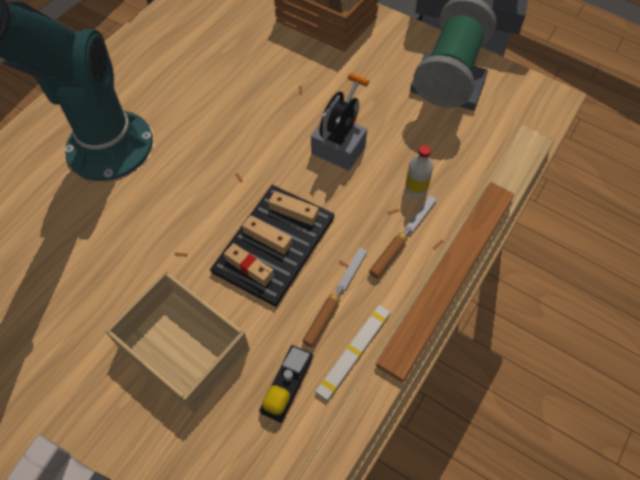

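View pics/top0.png

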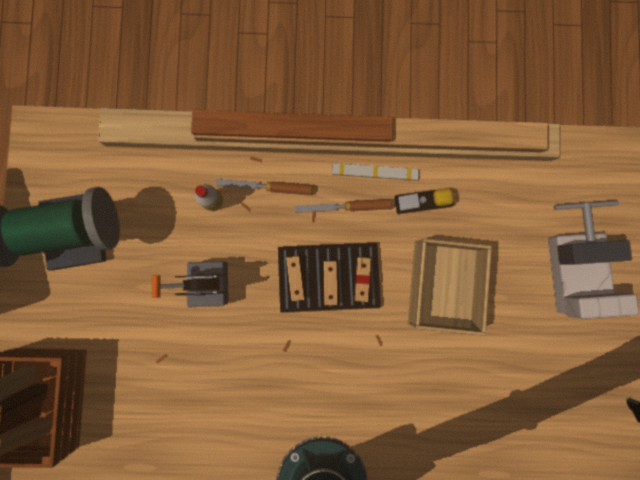

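The scene and top views show the reject (red band, top px ~362,279) on the right of the board. The crate is on the robot's right (~453,285) and the dial on its left, with the orange bar at ~156,286.

```bash
cat > h.py <<'E'
import numpy as np, cv2
from scipy.spatial.transform import Rotation as R
from workcell import manip
def ray(n,px):
    m=manip.camera_model(n)
    p=cv2.undistortPoints(np.array([[px]],float),m["mtx"],m["distortion"])[0,0]
    d=np.array([p[0],p[1],1.])
    if n=="wrist":
        o=manip.get_obs(); Rt=R.from_rotvec(o["orientation"]).as_matrix(); T=m["tool_from_camera"]
        return o["position"]+Rt@T[:3,3], Rt@T[:3,:3]@d
    Rm=R.from_rotvec(m["rvec"]).as_matrix()
    return -Rm.T@m["tvec"], Rm.T@d
def onz(n,px,z):
    c,d=ray(n,px); return c+d*(z-c[2])/d[2]
def cross(a,b):
    (c1,d1),(c2,d2)=a,b
    s=np.linalg.lstsq(np.c_[d1,-d2],c2-c1,rcond=None)[0]
    p,q=c1+s[0]*d1,c2+s[1]*d2; return (p+q)/2,np.linalg.norm(p-q)
def blob(img,lo,hi,roi=None):
    h=cv2.cvtColor(img,cv2.COLOR_RGB2HSV); m=cv2.inRange(h,np.array(lo),np.array(hi))
    if roi: 
        k=np.zeros_like(m);x0,y0,x1,y1=roi;k[y0:y1,x0:x1]=255;m&=k
    c=max(cv2.findContours(m,0,2)[0],key=cv2.contourArea); return cv2.contourArea(c),cv2.minAreaRect(c)
E
python3 - <<'E'
from h import *
np.set_printoptions(precision=4,suppress=True)
T=cv2.imread("pics/top0.png")[:,:,::-1].copy();S=cv2.imread("pics/scene0.png")[:,:,::-1].copy()
r=blob(T,(0,150,80),(8,255,255),(345,250,385,310));print("red",r,onz("top",r[1][0],.05))
b=blob(T,(5,60,140),(25,255,255),(352,255,374,305));print("blank",b);bx=cv2.boxPoints(b[1]);print([onz("top",p,.05)[:2] for p in bx])
ot=blob(T,(5,180,120),(16,255,255),(140,265,165,305));os=blob(S,(5,180,120),(16,255,255),(340,65,375,95))
print(ot,os,cross(ray("top",ot[1][0]),ray("scene",os[1][0])), onz("top",ot[1][0],.168))
for p in [(419,239),(494,241),(487,332),(413,327)]:print("crate",onz("top",p,.09)[:2])
for p in [(189,263),(228,263),(227,304),(189,305)]:print("foot",onz("top",p,.07)[:2])
for n,p,z in[("glue",(202,191),.15),("plane",(437,199),.05)]:print(n,onz("top",p,z))
for p in [(279,247),(379,243),(381,306),(282,311)]:print("board",onz("top",p,.02)[:2])
E
```

```text
red (95.5, ((362.0, 279.0), (8.0, 14.0), 90.0)) [ 0.5176 -0.0876  0.05  ]
blank (186.0, ((362.0, 291.5), (17.0, 12.0), 90.0))
[array([ 0.5071, -0.0726]), array([ 0.5079, -0.103 ]), array([ 0.4654, -0.1037]), array([ 0.4646, -0.0734])]
(108.0, ((154.5, 286.0), (22.0, 5.0), 90.0)) (58.5, ((358.24139404296875, 77.89654541015625), (19.312314987182617, 4.085297584533691), 21.801410675048828)) (array([0.4909, 0.393 , 0.1696]), np.float64(0.0015486223580805944)) [0.4902 0.393  0.168 ]
crate [ 0.62   -0.2215]
crate [ 0.6206 -0.4073]
crate [ 0.3986 -0.3884]
crate [ 0.4057 -0.2083]
foot [0.5453 0.3438]
foot [0.548  0.2481]
foot [0.4476 0.2461]
foot [0.4429 0.3384]
glue [0.7119 0.3024 0.15  ]
plane [ 0.7281 -0.2773  0.05  ]
board [0.5942 0.1264]
board [ 0.6123 -0.1343]
board [ 0.4494 -0.1419]
board [0.4299 0.113 ]
```

Emit:
{"api": "arm_command", "payload": {"deltas": [[[0.09,-0.09,0],[0,0,0.018]],[[0.17,-0.18,0],[0,0,0.037]],[[0.26,-0.28,0],[0,0,0.055]],[[0.34,-0.37,0],[0,0,0.074]],[[0.43,-0.46,0],[0,0,0.092]],[[0.52,-0.55,0],[0,0,0.11]],[[0.6,-0.65,0],[0,0,0.129]],[[0.69,-0.74,0],[0,0,0.147]],[[0.77,-0.83,0],[0,0,0.166]],[[0.86,-0.925,0],[0,0,0.184]]], "claw": 0.5}}

```text
clock: 1.35
position: [0.3804, -0.419, 0.242]
orientation: [-3.14, -0.092, 0.001]
ft_force: [-0.4, 0.7, 0.2]
opening: 0.064
grasp_force: 0.0
```

```bash
cat >> h.py <<'E'
def go(p,yaw=0.06):
    o=manip.get_obs(); Rt=R.from_rotvec(o["orientation"])
    d=Rt.inv().apply(np.array(p)-o["position"])/0.2
    Rg=R.from_euler('z',yaw)*R.from_euler('x',np.pi)
    print("at",o["clock"],o["position"].round(4),"shift",d.round(3),"turn",((Rt.inv()*Rg).as_rotvec()/2).round(3),"F",o["ft_force"].round(1),"open",o["opening"])
E
python3 -c "
from h import *
go((.48,-.2,.2))"
```

```text
at 1.35 [ 0.3804 -0.419   0.242 ] shift [ 0.561 -1.064  0.21 ] turn [-0.     0.    -0.001] F [-0.4  0.7  0.2] open 0.06401476862031472
```

Next: above the crate side of the board, then look with the wrist camera.

Emit:
{"api": "arm_command", "payload": {"deltas": [[[0.06,-0.1,0.02],[0,0,0]],[[0.11,-0.2,0.04],[0,0,0]],[[0.17,-0.3,0.06],[0,0,0]],[[0.22,-0.4,0.08],[0,0,0]],[[0.28,-0.5,0.1],[0,0,0]],[[0.34,-0.6,0.12],[0,0,0]],[[0.39,-0.7,0.14],[0,0,0]],[[0.45,-0.8,0.16],[0,0,0]],[[0.5,-0.9,0.18],[0,0,0]],[[0.56,-1.0,0.2],[0,0,0]]]}}

```text
clock: 2.6
position: [0.4802, -0.2129, 0.2019]
orientation: [-3.14, -0.094, 0.001]
ft_force: [0.3, 0.2, -0.2]
opening: 0.0639
grasp_force: 0.0
```

```bash
python3 -c "
from h import *
go((.515,-.0876,.14))"
```

```text
at 2.6 [ 0.4802 -0.2129  0.2019] shift [ 0.211 -0.615  0.309] turn [-0.  0. -0.] F [ 0.3  0.2 -0.2] open 0.06390537601776553
```

Emit:
{"api": "arm_command", "payload": {"deltas": [[[0.03,-0.08,0.04],[0,0,0]],[[0.05,-0.15,0.08],[0,0,0]],[[0.08,-0.23,0.12],[0,0,0]],[[0.1,-0.31,0.16],[0,0,0]],[[0.13,-0.39,0.2],[0,0,0]],[[0.16,-0.46,0.24],[0,0,0]],[[0.18,-0.54,0.28],[0,0,0]],[[0.21,-0.615,0.309],[0,0,0]],[[0.21,-0.615,0.309],[0,0,0]],[[0.21,-0.615,0.309],[0,0,0]]]}}

```text
clock: 3.85
position: [0.5149, -0.0888, 0.1406]
orientation: [3.14, 0.093, 0.0]
ft_force: [0.3, -0.6, 0.5]
opening: 0.0639
grasp_force: 0.0
```

```bash
python3 - <<'E'
from h import *
im=manip.get_image("wrist");cv2.imwrite("pics/w1.png",im[:,:,::-1])
r=blob(im,(0,150,60),(6,255,255));print(r,onz("wrist",r[1][0],.05)); print([onz("wrist",p,.05)[:2].round(4) for p in cv2.boxPoints(r[1])])
go((.515,-.0876,.037))
E
```

```text
(1397.5, ((319.6903991699219, 246.57192993164062), (50.55976867675781, 30.25297737121582), 5.946863174438477)) [ 0.51802054 -0.09013508  0.05      ]
[array([ 0.508 , -0.0724]), array([ 0.5295, -0.0738]), array([ 0.5278, -0.1074]), array([ 0.5061, -0.1071])]
at 3.9 [ 0.5149 -0.0891  0.1407] shift [ 0.001 -0.008  0.519] turn [ 0.    -0.    -0.001] F [ 0.4 -0.1 -0.1] open 0.06413949331593632
```

View pics/w1.png

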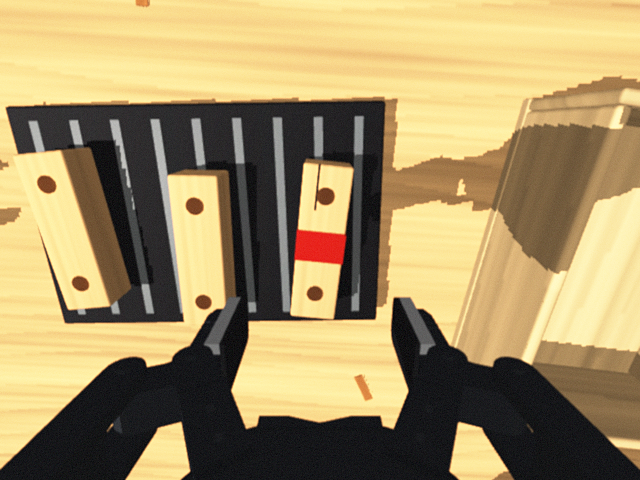

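The wrist view shows the reject centred between the fingers (band px ~320,247), leaning about 5° clockwise. I'll turn by +0.09 rad, descend, grip and lift.

Emit:
{"api": "arm_command", "payload": {"deltas": [[[0.015,0.005,0.06],[0,0,0.015]],[[0.015,0.005,0.14],[0,0,0.03]],[[0.015,0.005,0.22],[0,0,0.045]],[[0.015,0.005,0.3],[0,0,0.045]],[[0.015,0.005,0.37],[0,0,0.045]],[[0.015,0.005,0.43],[0,0,0.045]],[[0.015,0.005,0.48],[0,0,0.045]],[[0.015,0.005,0.51],[0,0,0.045]],[[0.015,0.005,0.52],[0,0,0.045]],[[0.015,0.005,0.52],[0,0,0.045]]]}}

```text
clock: 5.15
position: [0.5181, -0.0892, 0.0366]
orientation: [3.141, -0.047, 0.001]
ft_force: [-0.4, 0.4, 1.2]
opening: 0.0642
grasp_force: 0.0
```

Emit:
{"api": "arm_command", "payload": {"deltas": [[[0,0,0],[0,0,0]],[[0,0,0],[0,0,0]],[[0,0,0],[0,0,0]],[[0,0,0],[0,0,0]],[[0,0,0],[0,0,0]],[[0,0,0],[0,0,0]],[[0,0,0],[0,0,0]],[[0,0,0],[0,0,0]],[[0,0,0],[0,0,0]],[[0,0,0],[0,0,0]]], "claw": -1, "squeeze": 40}}

```text
clock: 6.4
position: [0.5183, -0.0892, 0.037]
orientation: [3.141, -0.048, 0.001]
ft_force: [0.4, 0.3, 6.2]
opening: 0.0315
grasp_force: 40.8
```

Emit:
{"api": "arm_command", "payload": {"deltas": [[[0,0,-0.05],[0,0,0]],[[0,0,-0.15],[0,0,0]],[[0,0,-0.3],[0,0,0]],[[0,0.05,-0.45],[0,0,0]],[[0,0.12,-0.55],[0,0,0]],[[0,0.2,-0.62],[0,0,0]],[[0,0.3,-0.65],[0,0,0]],[[0,0.4,-0.65],[0,0,0]],[[0,0.5,-0.65],[0,0,0]],[[0,0.6,-0.65],[0,0,0]]]}}

```text
clock: 7.65
position: [0.5139, -0.2106, 0.1659]
orientation: [-3.141, 0.048, 0.002]
ft_force: [0.6, 0.1, -0.5]
opening: 0.0312
grasp_force: 40.2
```

Emit:
{"api": "arm_command", "payload": {"deltas": [[[0,0.1,0],[0,0,0]],[[0,0.2,0],[0,0,0]],[[0,0.32,0],[0,0,0]],[[0,0.42,0.05],[0,0,0]],[[0,0.48,0.15],[0,0,0]],[[0,0.48,0.27],[0,0,0]],[[0,0.48,0.38],[0,0,0]],[[0,0.48,0.48],[0,0,0]],[[0,0.48,0.54],[0,0,0]],[[0,0.48,0.54],[0,0,0]]]}}

```text
clock: 8.9
position: [0.5106, -0.3044, 0.0569]
orientation: [-3.14, 0.047, 0.004]
ft_force: [-0.0, 0.1, -0.1]
opening: 0.0313
grasp_force: 40.2
```

```bash
python3 - <<'E'
from h import *
im=manip.get_image("scene");cv2.imwrite("pics/s2.png",im[:,:,::-1])
go((.511,-.306,.058),-.03)
E
```

```text
at 8.95 [ 0.5112 -0.3048  0.0579] shift [-0.001  0.006 -0.001] turn [-0.     0.001  0.   ] F [ 0.1  0.7 -0.5] open 0.031362737319044307
```

View pics/s2.png

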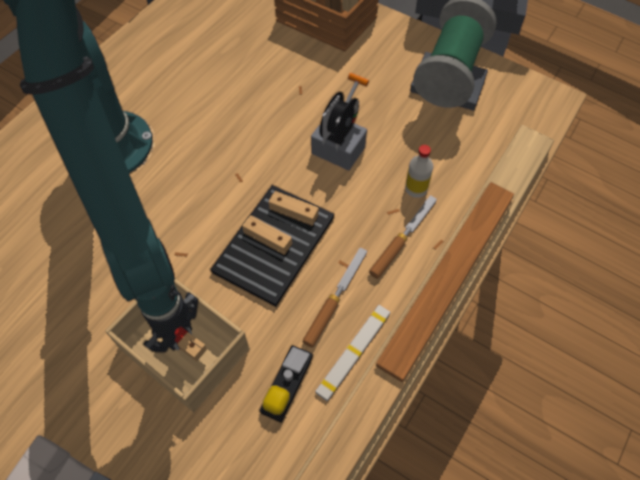

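The reject hangs inside the crate (px ~190,345) and the good blanks are untouched. Next I'll release it and rise.

Emit:
{"api": "arm_command", "payload": {"deltas": [[[0,0,0],[0,0,0]],[[0,0,0],[0,0,0]],[[0,0,0],[0,0,0]],[[0,0,0],[0,0,0]],[[0,0,0],[0,0,0]],[[0,0,0],[0,0,0]],[[0,0,0],[0,0,0]],[[0,0,0],[0,0,0]],[[0,0,-0.1],[0,0,0]],[[0,0,-0.2],[0,0,0]]], "claw": 0.45}}

```text
clock: 10.2
position: [0.5115, -0.3051, 0.0998]
orientation: [3.141, -0.047, 0.0]
ft_force: [0.6, -1.2, -0.2]
opening: 0.0619
grasp_force: 0.0
```

Emit:
{"api": "arm_command", "payload": {"deltas": [[[0,0,-0.12],[0,0,0]],[[0,0,-0.25],[0,0,0]],[[0,0,-0.38],[0,0,0]],[[0,0,-0.5],[0,0,0]],[[0,0,-0.62],[0,0,0]],[[0,0,-0.75],[0,0,0]],[[0,0,-0.85],[0,0,0]],[[0,0,-0.94],[0,0,0]],[[0,0,-1],[0,0,0]],[[0,0,-1],[0,0,0]]], "claw": -1}}

```text
clock: 11.45
position: [0.5118, -0.3054, 0.3]
orientation: [3.14, -0.048, 0.004]
ft_force: [-0.5, 0.2, -0.1]
opening: 0.0003
grasp_force: 0.0
```

```bash
python3 - <<'E'
from h import *
im=manip.get_image("top");cv2.imwrite("pics/t3.png",im[:,:,::-1])
for roi in [(411,235,497,335)]:
  try: r=blob(im,(0,150,60),(8,255,255),roi);print(r,onz("top",r[1][0],.038))
  except Exception as e: print("none in top",e)
im=manip.get_image("wrist");r=blob(im,(0,150,60),(6,255,255));print(r,onz("wrist",r[1][0],.038))
go((.49,0,.28),0)
E
```

```text
(104.0, ((445.3000793457031, 283.60003662109375), (15.380306243896484, 8.062257766723633), 7.125016689300537)) [ 0.51180165 -0.30306406  0.038     ]
(458.5, ((319.7920837402344, 200.11949157714844), (28.337095260620117, 18.093168258666992), 3.8140745162963867)) [ 0.51098785 -0.30616377  0.038     ]
at 11.55 [ 0.5111 -0.3048  0.2983] shift [-0.151 -1.52   0.092] turn [-0.     0.    -0.015] F [ 0.1  0.4 -0.3] open -0.00017963688922137793
```

```bash
python3 - <<'E'
from h import *
print(cross(ray("top",(101,219)),ray("scene",(447,80))),onz("top",(118,215),.2),onz("top",(103,250),.1))
print(manip.get_obs()["qpos"].round(2))
go((.49,0,.28),np.pi/2)
E
```

```text
(array([0.64734427, 0.54671681, 0.12063677]), np.float64(0.012755349005637306)) [0.64375826 0.47070911 0.2       ] [0.57020591 0.54149424 0.1       ]
[ 0.37  0.37  0.13  1.86 -0.06  0.92 -1.08]
at 11.55 [ 0.5111 -0.3048  0.2983] shift [-0.151 -1.52   0.092] turn [-0.   0.  -0.8] F [ 0.1  0.4 -0.3] open -0.00017963688922137793
```

Emit:
{"api": "arm_command", "payload": {"deltas": [[[0,-0.1,0],[0,0,-0.04]],[[0,-0.2,0],[0,0,-0.08]],[[0,-0.3,0],[0,0,-0.12]],[[0,-0.4,0],[0,0,-0.16]],[[0,-0.5,0],[0,0,-0.2]],[[0,-0.6,0],[0,0,-0.24]],[[0,-0.7,0],[0,0,-0.28]],[[0,-0.8,0],[0,0,-0.32]],[[0,-0.9,0],[0,0,-0.36]],[[0,-1,0],[0,0,-0.4]]]}}

```text
clock: 12.8
position: [0.5175, -0.1039, 0.2985]
orientation: [2.909, 1.187, 0.0]
ft_force: [0.6, -0.5, -0.0]
opening: -0.0001
grasp_force: 0.0
```

```bash
python3 -c "
from h import *
go((.495,.165,.28),np.pi/2)"
```

```text
at 12.8 [ 0.5175 -0.1039  0.2985] shift [ 0.86  -1.039  0.092] turn [ 0.    -0.    -0.398] F [ 0.6 -0.5 -0. ] open -0.00013869800996121247
```

Emit:
{"api": "arm_command", "payload": {"deltas": [[[0.086,-0.1,0.01],[0,0,-0.04]],[[0.17,-0.2,0.02],[0,0,-0.08]],[[0.26,-0.3,0.03],[0,0,-0.12]],[[0.34,-0.4,0.04],[0,0,-0.16]],[[0.43,-0.5,0.05],[0,0,-0.2]],[[0.52,-0.6,0.05],[0,0,-0.24]],[[0.6,-0.7,0.06],[0,0,-0.28]],[[0.69,-0.8,0.07],[0,0,-0.32]],[[0.77,-0.9,0.08],[0,0,-0.36]],[[0.86,-1,0.09],[0,0,-0.398]]]}}

```text
clock: 14.05
position: [0.5016, 0.1597, 0.2803]
orientation: [2.222, 2.221, -0.0]
ft_force: [-0.3, 0.3, -0.2]
opening: 0.0002
grasp_force: 0.0
```

```bash
python3 -c "
from h import *
go((.491,.36,.26),np.pi/2)"
```

```text
at 14.05 [0.5016 0.1597 0.2803] shift [ 1.001 -0.053  0.101] turn [-0.  0. -0.] F [-0.3  0.3 -0.2] open 0.00024047202295567093
```

Emit:
{"api": "arm_command", "payload": {"deltas": [[[0.1,-0.005,0],[0,0,0]],[[0.2,-0.01,0],[0,0,0]],[[0.3,-0.015,0],[0,0,0]],[[0.4,-0.02,0],[0,0,0]],[[0.5,-0.025,0],[0,0,0]],[[0.6,-0.03,0],[0,0,0]],[[0.7,-0.035,0],[0,0,0]],[[0.8,-0.04,0],[0,0,0]],[[0.9,-0.045,0],[0,0,0]],[[1,-0.05,0],[0,0,0]]]}}

```text
clock: 15.3
position: [0.4928, 0.3595, 0.2805]
orientation: [2.227, 2.216, -0.0]
ft_force: [0.1, 0.6, 0.0]
opening: -0.0
grasp_force: 0.0
```

```bash
python3 - <<'E'
from h import *
go((.491,.397,.2),np.pi/2)
im=manip.get_image("wrist");cv2.imwrite("pics/w4.png",im[:,:,::-1])
r=blob(im,(5,180,80),(16,255,255));print(r,onz("wrist",r[1][0],.168)); print([onz("wrist",p,.168)[:2].round(4) for p in cv2.boxPoints(r[1])])
E
```

```text
at 15.3 [0.4928 0.3595 0.2805] shift [ 0.187 -0.01   0.402] turn [-0.     0.    -0.003] F [0.1 0.6 0. ] open -4.6335067755187314e-05
(1572.0, ((314.5863952636719, 194.76683044433594), (24.284528732299805, 71.7198486328125), 86.09950256347656)) [0.48906262 0.39652627 0.168     ]
[array([0.4634, 0.4034]), array([0.5136, 0.4067]), array([0.5152, 0.3895]), array([0.4639, 0.386 ])]
```

View pics/w4.png

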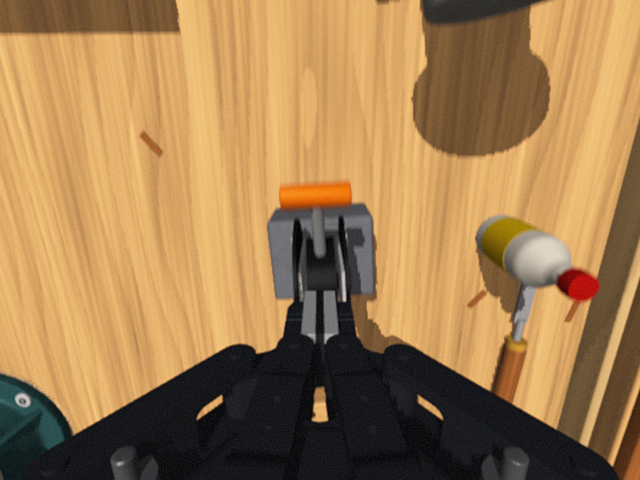

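The wrist view shows the orange bar at px ~(315,195), giving (0.489, 0.396), which agrees with the first measurement within 4 mm. I'll move the shut fingers above it.

Emit:
{"api": "arm_command", "payload": {"deltas": [[[0.07,0,0],[0,0,-0.01]],[[0.14,-0.01,0.02],[0,0,-0.02]],[[0.2,-0.014,0.06],[0,0,-0.03]],[[0.2,-0.014,0.13],[0,0,-0.03]],[[0.2,-0.014,0.2],[0,0,-0.03]],[[0.2,-0.014,0.27],[0,0,-0.03]],[[0.2,-0.014,0.33],[0,0,-0.03]],[[0.2,-0.014,0.38],[0,0,-0.03]],[[0.2,-0.014,0.4],[0,0,-0.03]],[[0.2,-0.014,0.4],[0,0,-0.03]]]}}

```text
clock: 16.6
position: [0.4902, 0.3982, 0.2004]
orientation: [-2.159, -2.282, 0.0]
ft_force: [-0.7, 0.0, -0.0]
opening: -0.0001
grasp_force: 0.0
```

```bash
python3 - <<'E'
from h import *
yaw=np.pi/2+.06
for th in (0.15,.3,.45,.6,.75,.9):
    e=.5-th; go((.49,.307+.1*np.cos(e)+.004,.12+.1*np.sin(e)+.02),yaw)
E
```

```text
at 16.6 [0.4902 0.3982 0.2004] shift [0.034 0.001 0.13 ] turn [-0.     0.    -0.002] F [-0.7  0.  -0. ] open -5.052574886635149e-05
at 16.6 [0.4902 0.3982 0.2004] shift [0.054 0.002 0.202] turn [-0.     0.    -0.002] F [-0.7  0.  -0. ] open -5.052574886635149e-05
at 16.6 [0.4902 0.3982 0.2004] shift [0.063 0.002 0.277] turn [-0.     0.    -0.002] F [-0.7  0.  -0. ] open -5.052574886635149e-05
at 16.6 [0.4902 0.3982 0.2004] shift [0.061 0.002 0.352] turn [-0.     0.    -0.002] F [-0.7  0.  -0. ] open -5.052574886635149e-05
at 16.6 [0.4902 0.3982 0.2004] shift [0.048 0.002 0.425] turn [-0.     0.    -0.002] F [-0.7  0.  -0. ] open -5.052574886635149e-05
at 16.6 [0.4902 0.3982 0.2004] shift [0.024 0.    0.496] turn [-0.     0.    -0.002] F [-0.7  0.  -0. ] open -5.052574886635149e-05
```

Emit:
{"api": "arm_command", "payload": {"deltas": [[[0.01,0,0.04],[0,0,0]],[[0.02,0,0.08],[0,0,0]],[[0.034,0,0.12],[0,0,0]],[[0.045,0,0.16],[0,0,0]],[[0.054,0,0.2],[0,0,0]],[[0.06,0,0.24],[0,0,0]],[[0.063,0,0.28],[0,0,0]],[[0.063,0,0.32],[0,0,0]],[[0.061,0,0.35],[0,0,0]],[[0.061,0,0.35],[0,0,0]]]}}

```text
clock: 17.85
position: [0.4894, 0.4177, 0.1318]
orientation: [-2.152, -2.281, -0.017]
ft_force: [-1.5, 9.3, 3.7]
opening: -0.0003
grasp_force: 4.4
```

```bash
python3 - <<'E'
from h import *
go((.49,.307+.1*np.cos(-.4)+.004,.12+.1*np.sin(-.4)+.02),np.pi/2+.06)
S=manip.get_image("scene");cv2.imwrite("pics/s5.png",cv2.resize(S[20:180,250:450],None,fx=3,fy=3)[:,:,::-1])
W=manip.get_image("wrist");cv2.imwrite("pics/w5.png",W[:,:,::-1])
r=blob(S,(5,180,80),(16,255,255),(300,40,420,160));print(r)
E
```

```text
at 17.85 [0.4894 0.4177 0.1318] shift [-0.075 -0.002  0.153] turn [ 0.002 -0.006 -0.001] F [-1.5  9.3  3.7] open -0.00026145885056820805
(67.5, ((359.1195373535156, 91.82439422607422), (18.78777503967285, 5.447756767272949), 24.775142669677734))
```

View pics/s5.png

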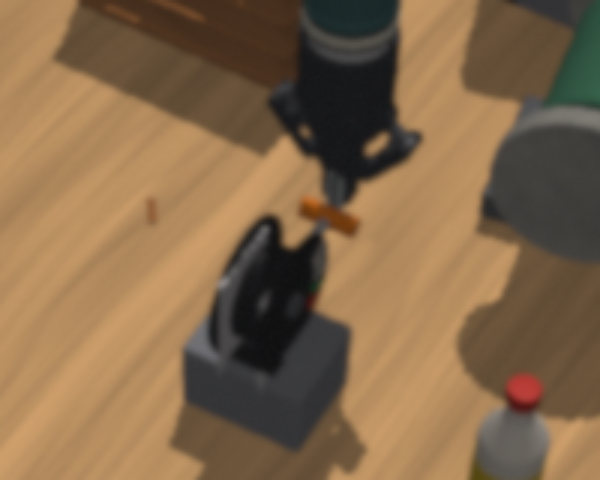

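The fingers slid off the bar's outer side: y was pushed to 0.418 with +9 N, and the bar (crop px ~330,215) is in front of them. I'll check the wrist view before redoing it.

View pics/w5.png

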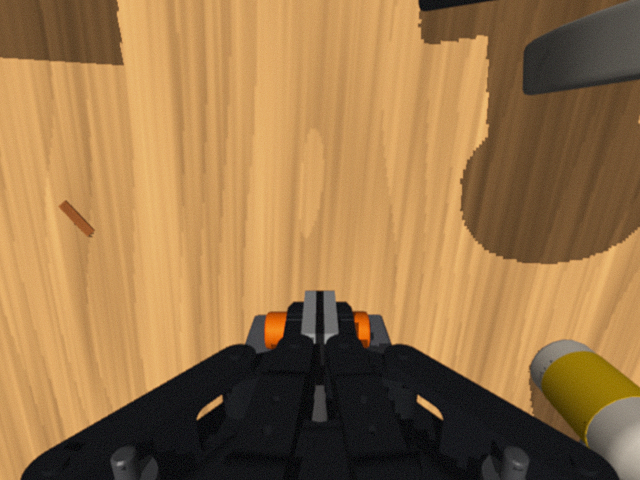

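```bash
python3 - <<'E'
from h import *
from scipy.optimize import minimize_scalar
# bar angle from scene ray vs arc
c,d=ray("scene",(359.1,91.8));d/=np.linalg.norm(d)
for ay in(.305,.308):
  f=lambda t:np.linalg.norm(np.cross(np.array([.489,ay+.1*np.cos(.5-t),.12+.1*np.sin(.5-t)])-c,d))
  r=minimize_scalar(f,bounds=(-.2,1.2),method="bounded");print(ay,r.x,r.fun)
c,d=ray("scene",(358.24,77.9));d/=np.linalg.norm(d);r=minimize_scalar(f,bounds=(-.2,1.2),method="bounded");print("rest",r.x,r.fun)
E
```

```text
0.305 0.571340334838803 0.0009320222358979238
0.308 0.5975631719870053 0.00040049194911232676
rest 0.03288944750317817 0.00033630879757616717
```

The dial reads about 0.57, but the fingers sit ~10 mm outboard on the bar's shoulder. I'll lift, shift inboard and press again.

Emit:
{"api": "arm_command", "payload": {"deltas": [[[0,0,-0.05],[0,0,0]],[[0,0,-0.1],[0,0,0]],[[0,0,-0.15],[0,0,0]],[[0,0,-0.2],[0,0,0]],[[-0.01,0,-0.25],[0,0,0]],[[-0.02,0,-0.3],[0,0,0]],[[-0.04,0,-0.35],[0,0,0]],[[-0.07,0,-0.35],[0,0,0]],[[-0.1,0,-0.35],[0,0,0]],[[-0.1,0,-0.35],[0,0,0]]]}}

```text
clock: 19.2
position: [0.4905, 0.3891, 0.1998]
orientation: [2.16, 2.28, -0.003]
ft_force: [0.6, 0.1, -0.5]
opening: 0.0002
grasp_force: 0.0
```

```bash
python3 - <<'E'
from h import *
yaw=np.pi/2+.06
S=manip.get_image("scene");r=blob(S,(5,180,80),(16,255,255),(300,40,420,160));print(r)
for th in (0,0.15,.3,.45,.6,.75,.9):
    e=.5-th; go((.49,.3065+.1*np.cos(e)-.003,.12+.1*np.sin(e)+.02),yaw)
E
```

```text
(84.0, ((357.9260559082031, 78.67752838134766), (19.307693481445312, 5.923077583312988), 22.61986541748047))
at 19.25 [0.4905 0.3897 0.2   ] shift [ 0.008 -0.002  0.06 ] turn [-0.     0.    -0.003] F [ 0.2 -0.1  0.1] open -0.00012102906021020367
at 19.25 [0.4905 0.3897 0.2   ] shift [ 0.039 -0.     0.128] turn [-0.     0.    -0.003] F [ 0.2 -0.1  0.1] open -0.00012102906021020367
at 19.25 [0.4905 0.3897 0.2   ] shift [0.059 0.001 0.2  ] turn [-0.     0.    -0.003] F [ 0.2 -0.1  0.1] open -0.00012102906021020367
at 19.25 [0.4905 0.3897 0.2   ] shift [0.068 0.001 0.275] turn [-0.     0.    -0.003] F [ 0.2 -0.1  0.1] open -0.00012102906021020367
at 19.25 [0.4905 0.3897 0.2   ] shift [0.067 0.001 0.35 ] turn [-0.     0.    -0.003] F [ 0.2 -0.1  0.1] open -0.00012102906021020367
at 19.25 [0.4905 0.3897 0.2   ] shift [0.054 0.001 0.423] turn [-0.     0.    -0.003] F [ 0.2 -0.1  0.1] open -0.00012102906021020367
at 19.25 [0.4905 0.3897 0.2   ] shift [ 0.03  -0.001  0.494] turn [-0.     0.    -0.003] F [ 0.2 -0.1  0.1] open -0.00012102906021020367
```

Emit:
{"api": "arm_command", "payload": {"deltas": [[[0.005,0,0.03],[0,0,0]],[[0.008,0,0.06],[0,0,0]],[[0.02,0,0.085],[0,0,0]],[[0.03,0,0.11],[0,0,0]],[[0.039,0,0.13],[0,0,0]],[[0.047,0,0.15],[0,0,0]],[[0.053,0,0.17],[0,0,0]],[[0.059,0,0.2],[0,0,0]],[[0.063,0,0.23],[0,0,0]],[[0.063,0,0.23],[0,0,0]]]}}

```text
clock: 20.5
position: [0.4896, 0.4063, 0.1552]
orientation: [-2.156, -2.281, -0.007]
ft_force: [-1.6, 4.2, 7.3]
opening: 0.0004
grasp_force: 3.8
```

```bash
cat >> h.py <<'E'
def angle():
    from scipy.optimize import minimize_scalar
    S=manip.get_image("scene");r=blob(S,(5,180,80),(16,255,255),(300,40,420,160))
    c,d=ray("scene",r[1][0]);d/=np.linalg.norm(d)
    f=lambda t:np.linalg.norm(np.cross(np.array([.489,.3075+.1*np.cos(.5-t),.12+.1*np.sin(.5-t)])-c,d))
    q=minimize_scalar(f,bounds=(-.2,1.3),method="bounded");print("dial",r,q.x,q.fun)
    return S
E
python3 - <<'E'
from h import *
angle()
for th in (.6,.75,.9):
    e=.5-th; go((.49,.3065+.1*np.cos(e)-.003,.12+.1*np.sin(e)+.02),np.pi/2+.06)
E
```

```text
dial (60.0, ((359.3975524902344, 85.72196197509766), (19.206832885742188, 5.866814613342285), 24.775142669677734)) 0.38426984537207787 0.0003511080574104797
at 20.55 [0.4896 0.4062 0.1553] shift [-0.017  0.001  0.127] turn [ 0.001 -0.002 -0.002] F [-3.2  3.4  7. ] open -0.00013765229300858887
at 20.55 [0.4896 0.4062 0.1553] shift [-0.03 -0.    0.2 ] turn [ 0.001 -0.002 -0.002] F [-3.2  3.4  7. ] open -0.00013765229300858887
at 20.55 [0.4896 0.4062 0.1553] shift [-0.055 -0.001  0.271] turn [ 0.001 -0.002 -0.002] F [-3.2  3.4  7. ] open -0.00013765229300858887
```

Contact is now centred on the bar at ~0.38 rad. I'll continue down, easing inboard along the arc.

Emit:
{"api": "arm_command", "payload": {"deltas": [[[-0.005,0,0.02],[0,0,0]],[[-0.01,0,0.04],[0,0,0]],[[-0.015,0,0.06],[0,0,0]],[[-0.02,0,0.08],[0,0,0]],[[-0.025,0,0.1],[0,0,0]],[[-0.03,0,0.12],[0,0,0]],[[-0.035,0,0.14],[0,0,0]],[[-0.04,0,0.155],[0,0,0]],[[-0.04,0,0.17],[0,0,0]],[[-0.04,0,0.17],[0,0,0]]]}}

```text
clock: 21.8
position: [0.491, 0.3976, 0.1213]
orientation: [-2.157, -2.281, -0.008]
ft_force: [-0.3, 5.3, 6.6]
opening: -0.0
grasp_force: 3.9
```

```bash
python3 - <<'E'
from h import *
angle()
e=-.4; go((.49,.3065+.1*np.cos(e)-.003,.12+.1*np.sin(e)+.02),np.pi/2+.06)
E
```

```text
dial (26.5, ((364.25, 98.25000762939453), (6.324554920196533, 5.375871658325195), 18.434947967529297)) 0.7502075925719264 0.01484323166326202
at 21.85 [0.491  0.3976 0.1214] shift [-0.01  -0.006  0.102] turn [ 0.001 -0.002 -0.002] F [-1.   5.1  7.8] open 0.00033663747288937114
```

Emit:
{"api": "arm_command", "payload": {"deltas": [[[0,0,0.015],[0,0,0]],[[-0.002,0,0.03],[0,0,0]],[[-0.004,0,0.045],[0,0,0]],[[-0.006,0,0.06],[0,0,0]],[[-0.008,0,0.075],[0,0,0]],[[-0.01,0,0.085],[0,0,0]],[[-0.01,0,0.095],[0,0,0]],[[-0.01,0,0.105],[0,0,0]],[[-0.01,0,0.105],[0,0,0]],[[-0.01,0,0.105],[0,0,0]]]}}

```text
clock: 23.1
position: [0.4911, 0.3922, 0.0999]
orientation: [2.159, 2.28, -0.001]
ft_force: [0.1, 1.7, 8.9]
opening: -0.0004
grasp_force: 4.4
```

```bash
python3 - <<'E'
from h import *
e=-.4; go((.49,.3065+.1*np.cos(e)-.003,.12+.1*np.sin(e)+.02),np.pi/2+.06)
S=manip.get_image("scene");W=manip.get_image("wrist")
a=cv2.resize(S[60:170,300:400],(400,440),interpolation=cv2.INTER_CUBIC);b=cv2.resize(W[240:460,220:420],(400,440))
cv2.imwrite("pics/c6.png",np.hstack([a,b])[:,:,::-1])
h=cv2.cvtColor(W,cv2.COLOR_RGB2HSV);m=cv2.inRange(h,(5,180,80),(16,255,255));ys,xs=np.nonzero(m)
print(len(xs),xs.min(),xs.max(),ys.min(),ys.max())
for z in(.08,):
  for p in((xs.min(),ys[xs==xs.min()].mean()),(xs.max(),ys[xs==xs.max()].mean())):print(onz("wrist",p,z))
E
```

```text
at 23.1 [0.4911 0.3922 0.0999] shift [ 0.017 -0.005 -0.006] turn [ 0.     0.001 -0.003] F [0.1 1.7 8.9] open -0.0004067748584453505
3269 16 370 172 312
[0.35793964 0.44333209 0.08      ]
[0.51605315 0.39288332 0.08      ]
```

View pics/c6.png

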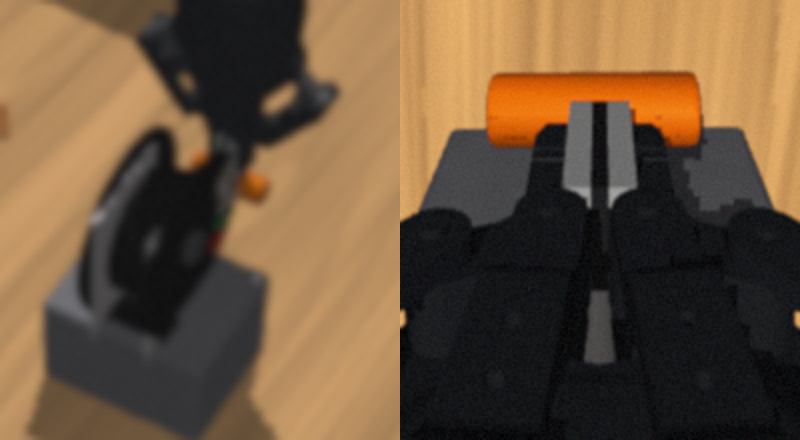

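The left crop shows the bar's two ends at either side of the fingers. The right crop shows the fingers on the bar's inner half (wrist bar spans px x ~264–370, y ~276–313). I'll work out the bar's height from its ray and the arc.

```bash
python3 - <<'E'
from h import *
W=manip.get_image("wrist");h=cv2.cvtColor(W,cv2.COLOR_RGB2HSV);m=cv2.inRange(h,(4,150,60),(18,255,255))
k=np.zeros_like(m);k[260:330,250:385]=255;m&=k
ys,xs=np.nonzero(m);x0,x1=xs.min(),xs.max()+1
yl=ys[xs<x0+18];yr=ys[xs>x1-18];print(x0,x1,yl.min(),yl.max(),yr.min(),yr.max())
cy=(yl.min()+yl.max()+yr.min()+yr.max()+2)/4
c,d=ray("wrist",((x0+x1)/2,cy))
for D in(346.8*.05/(x1-x0),): print("size depth",c+d*D)
for ay in(.305,.3075):
  for th in np.arange(.7,1.11,.1):
    p=np.array([.49,ay+.1*np.cos(.5-th),.12+.1*np.sin(.5-th)]); q=c+d*(p[2]-c[2])/d[2]; print(ay,round(th,2),"y err mm",1000*(q[1]-p[1]),"pred width px",346.8*.05/((p[2]-c[2])/d[2]))
S=manip.get_image("scene")
hh=cv2.cvtColor(S,cv2.COLOR_RGB2HSV);mm=cv2.inRange(hh,(4,150,60),(18,255,255));k=np.zeros_like(mm);k[85:125,340:375]=255;mm&=k
n,l,st,ce=cv2.connectedComponentsWithStats(mm);print(st[1:],ce[1:])
mdl=manip.camera_model("scene")
for th in(.6,.75,.9,1.05):
  e=.5-th;P=np.array([[.489+s*.025,.307+s*.0015+.1*np.cos(e),.12+.1*np.sin(e)] for s in(-1,1)]);print(th,cv2.projectPoints(P,mdl["rvec"],mdl["tvec"],mdl["mtx"],mdl["distortion"])[0].reshape(-1).round(1))
o=manip.get_obs();print(o["position"],o["ft_force"])
E
```

```text
262 371 276 313 275 313
size depth [0.48987377 0.39764523 0.0871402 ]
0.305 0.7 y err mm 1.3271301888774234 pred width px 119.87769964654751
0.305 0.8 y err mm -1.1856176522864748 pred width px 111.57754869356931
0.305 0.9 y err mm -2.591821639183034 pred width px 104.55877115544077
0.305 1.0 y err mm -2.8774314464043993 pred width px 98.61260090932096
0.305 1.1 y err mm -2.039593355167013 pred width px 93.57432169653917
0.3075 0.7 y err mm -1.1728698111225788 pred width px 119.87769964654751
0.3075 0.8 y err mm -3.685617652286477 pred width px 111.57754869356931
0.3075 0.9 y err mm -5.091821639183037 pred width px 104.55877115544077
0.3075 1.0 y err mm -5.377431446404401 pred width px 98.61260090932096
0.3075 1.1 y err mm -4.539593355167016 pred width px 93.57432169653917
[[348  98   5   5  16]
 [359 103   8   8  47]
 [353 118   2   5   6]] [[349.5625      99.625     ]
 [362.89361702 106.23404255]
 [353.5        120.        ]]
0.6 [349.9  88.4 368.2  96. ]
0.75 [349.2  93.3 367.3 100.9]
0.9 [347.9  98.5 365.9 106.1]
1.05 [346.3 104.  364.2 111.6]
[0.491151   0.39219988 0.09989863] [-0.13920208  0.90307798  8.51351   ]
```

Width and scene rays put the dial at ~0.9. The fingers sit ~6 mm inboard and may partly rest on the lever, so I'll ease outward to press on the bar itself.

Emit:
{"api": "arm_command", "payload": {"deltas": [[[0.005,0,0],[0,0,0]],[[0.01,0,0],[0,0,0]],[[0.015,0,0],[0,0,0]],[[0.02,0,0],[0,0,0]],[[0.025,0,0],[0,0,0]],[[0.03,0,0],[0,0,0]],[[0.03,0,0],[0,0,0]],[[0.03,0,0],[0,0,0]],[[0.03,0,0],[0,0,0]],[[0.03,0,0],[0,0,0]]]}}

```text
clock: 24.55
position: [0.4911, 0.3927, 0.0992]
orientation: [2.158, 2.274, -0.013]
ft_force: [-0.2, -3.9, 10.6]
opening: -0.0
grasp_force: 5.3
```

```bash
cat > c.py <<'E'
from h import *
W=manip.get_image("wrist");h=cv2.cvtColor(W,cv2.COLOR_RGB2HSV);m=cv2.inRange(h,(4,150,60),(18,255,255))
k=np.zeros_like(m);k[260:330,250:385]=255;m&=k
ys,xs=np.nonzero(m);x0,x1=xs.min(),xs.max()+1
yl=ys[xs<x0+18];yr=ys[xs>x1-18];cy=(yl.min()+yl.max()+yr.min()+yr.max()+2)/4
c,d=ray("wrist",((x0+x1)/2,cy));print(x0,x1,cy,"bar",c+d*346.8*.05/(x1-x0),"at z.081",c+d*(.081-c[2])/d[2])
S=manip.get_image("scene")
hh=cv2.cvtColor(S,cv2.COLOR_RGB2HSV);mm=cv2.inRange(hh,(4,150,60),(18,255,255));k=np.zeros_like(mm);k[85:125,340:375]=255;mm&=k
n,l,st,ce=cv2.connectedComponentsWithStats(mm);print(st[1:].tolist(),ce[1:].tolist())
o=manip.get_obs();print(o["clock"],o["position"],o["ft_force"])
E
python3 c.py
```

```text
263 372 295.75 bar [0.49033303 0.39760258 0.0865137 ] at z.081 [0.49043888 0.39467886 0.081     ]
[[348, 98, 5, 5, 17], [359, 103, 8, 8, 48], [353, 118, 2, 5, 5]] [[349.70588235294116, 99.52941176470588], [362.75, 106.41666666666667], [353.6, 120.0]]
24.65 [0.49111115 0.3927056  0.09921145] [ 0.97819435 -4.30973064 11.16804562]
```

Emit:
{"api": "arm_command", "payload": {"deltas": [[[0.005,0,-0.04],[0,0,0]],[[0.01,0,-0.08],[0,0,0]],[[0.015,0,-0.12],[0,0,0]],[[0.02,0,-0.15],[0,0,0]],[[0.02,0,-0.16],[0,0,0]],[[0.02,0,-0.16],[0,0,0]],[[0.02,0,-0.14],[0,0,0]],[[0.02,0,-0.12],[0,0,0]],[[0.015,0,-0.1],[0,0,0]],[[0.015,0,-0.09],[0,0,0]]]}}

```text
clock: 25.9
position: [0.4908, 0.3969, 0.1168]
orientation: [2.159, 2.275, -0.011]
ft_force: [1.4, -3.1, 8.6]
opening: -0.0004
grasp_force: 4.1
```

```bash
python3 c.py
```

```text
262 371 290.5 bar [0.48944903 0.40405384 0.10308608] at z.081 [0.48978772 0.39281345 0.081     ]
[[349, 91, 5, 8, 33], [360, 96, 9, 9, 53], [353, 118, 2, 5, 6]] [[351.1212121212121, 94.75757575757575], [364.0377358490566, 99.88679245283019], [353.5, 120.0]]
26.0 [0.49081353 0.39693538 0.1166537 ] [ 0.94403027 -2.97555822  7.68329693]
```

Emit:
{"api": "arm_command", "payload": {"deltas": [[[0,0,-0.05],[0,0,0]],[[0,0,-0.1],[0,0,0]],[[0,0,-0.15],[0,0,0]],[[0,0,-0.2],[0,0,0]],[[0,0,-0.25],[0,0,0]],[[-0.01,0,-0.3],[0,0,0]],[[-0.02,0,-0.35],[0,0,0]],[[-0.03,0,-0.39],[0,0,0]],[[-0.04,0,-0.41],[0,0,0]],[[-0.04,0,-0.41],[0,0,0]]]}}

```text
clock: 27.25
position: [0.4904, 0.3943, 0.1996]
orientation: [-2.159, -2.282, -0.001]
ft_force: [-0.2, -1.3, 0.2]
opening: -0.0003
grasp_force: 0.0
```

```bash
python3 - <<'E'
from h import *
for th in (0,.3,.6,.9):
    e=.5-th; go((.49,.306+.1*np.cos(e)-.001,.12+.1*np.sin(e)+.02),np.pi/2+.06)
E
```

```text
at 27.25 [0.4904 0.3943 0.1996] shift [-0.007 -0.002  0.058] turn [ 0.    -0.    -0.002] F [-0.2 -1.3  0.2] open -0.0002620528754981729
at 27.25 [0.4904 0.3943 0.1996] shift [0.044 0.001 0.199] turn [ 0.    -0.    -0.002] F [-0.2 -1.3  0.2] open -0.0002620528754981729
at 27.25 [0.4904 0.3943 0.1996] shift [0.051 0.001 0.348] turn [ 0.    -0.    -0.002] F [-0.2 -1.3  0.2] open -0.0002620528754981729
at 27.25 [0.4904 0.3943 0.1996] shift [ 0.014 -0.001  0.493] turn [ 0.    -0.    -0.002] F [-0.2 -1.3  0.2] open -0.0002620528754981729
```

Emit:
{"api": "arm_command", "payload": {"deltas": [[[0,0,0.05],[0,0,0]],[[0.01,0,0.09],[0,0,0]],[[0.022,0,0.13],[0,0,0]],[[0.033,0,0.165],[0,0,0]],[[0.042,0,0.2],[0,0,0]],[[0.046,0,0.235],[0,0,0]],[[0.05,0,0.27],[0,0,0]],[[0.05,0,0.305],[0,0,0]],[[0.05,0,0.34],[0,0,0]],[[0.045,0,0.375],[0,0,0]]]}}

```text
clock: 28.5
position: [0.4901, 0.4063, 0.125]
orientation: [-2.156, -2.281, -0.008]
ft_force: [-0.7, 5.3, 8.0]
opening: -0.0001
grasp_force: 4.1
```

```bash
python3 c.py
```

```text
264 371 308.0 bar [0.48965579 0.40427693 0.11075306] at z.081 [0.4904301  0.38779601 0.081     ]
[[349, 89, 20, 13, 108], [353, 118, 2, 4, 4]] [[358.6759259259259, 95.02777777777777], [353.75, 119.5]]
28.6 [0.49010817 0.40600136 0.12468331] [-0.67336366  4.59360101  7.82794005]
```

Emit:
{"api": "arm_command", "payload": {"deltas": [[[-0.001,0,0.018],[0,0,0]],[[-0.003,0,0.036],[0,0,0]],[[-0.006,0,0.054],[0,0,0]],[[-0.01,0,0.072],[0,0,0]],[[-0.015,0,0.09],[0,0,0]],[[-0.018,0,0.1],[0,0,0]],[[-0.022,0,0.11],[0,0,0]],[[-0.025,0,0.118],[0,0,0]],[[-0.025,0,0.123],[0,0,0]],[[-0.025,0,0.123],[0,0,0]]]}}

```text
clock: 29.85
position: [0.4905, 0.3989, 0.1003]
orientation: [-2.159, -2.281, -0.003]
ft_force: [-0.2, 3.4, 7.8]
opening: 0.0
grasp_force: 3.5
```

```bash
python3 c.py
```

```text
264 371 307.0 bar [0.49002411 0.39760501 0.08661677] at z.081 [0.49016307 0.39448804 0.081     ]
[[348, 97, 5, 6, 18], [359, 103, 9, 8, 48], [353, 118, 2, 4, 4]] [[349.72222222222223, 99.38888888888889], [362.8958333333333, 106.10416666666667], [353.75, 119.5]]
29.95 [0.49047352 0.39893687 0.10032593] [-0.81932869  3.27110232  7.30824266]
```

Emit:
{"api": "arm_command", "payload": {"deltas": [[[0,0,-0.004],[0,0,0]],[[0,0,-0.008],[0,0,0]],[[0,0,-0.008],[0,0,0]],[[0,0,-0.008],[0,0,0]],[[0,0,-0.008],[0,0,0]],[[0,0,-0.008],[0,0,0]],[[0,0,-0.008],[0,0,0]],[[0,0,-0.008],[0,0,0]],[[0,0,-0.008],[0,0,0]],[[0,0,-0.008],[0,0,0]]]}}

```text
clock: 31.2
position: [0.4904, 0.3994, 0.1019]
orientation: [-2.158, -2.281, -0.004]
ft_force: [-0.0, 4.3, 5.9]
opening: 0.0002
grasp_force: 3.1
```

```bash
python3 c.py; python3 - <<'E'
from h import *
S=manip.get_image("scene");a=cv2.resize(S[80:140,320:400],(800,600),interpolation=cv2.INTER_CUBIC);cv2.imwrite("pics/c7.png",a[:,:,::-1])
T=manip.get_image("top");r=blob(T,(0,150,60),(8,255,255),(411,235,497,335));print("reject",r[1][0])
T0=cv2.imread("pics/top0.png")[:,:,::-1];df=cv2.absdiff(T,T0.copy()).max(2);print("diff good",(df[250:308,280:345]>60).sum(),"tools",(df[160:215,220:460]>60).sum(),(df[180:212,190:222]>60).sum())
E
```

```text
264 371 306.5 bar [0.48997625 0.39832617 0.08818463] at z.081 [0.49015554 0.39436076 0.081     ]
[[348, 97, 6, 6, 22], [359, 102, 9, 8, 50], [353, 118, 2, 4, 4]] [[349.90909090909093, 98.86363636363636], [363.14, 105.4], [353.75, 119.5]]
31.3 [0.49040576 0.39940865 0.10194026] [-0.10903251  3.15506083  6.39979597]
reject (445.2692565917969, 283.65386962890625)
diff good 263 tools 0 0
```

View pics/c7.png

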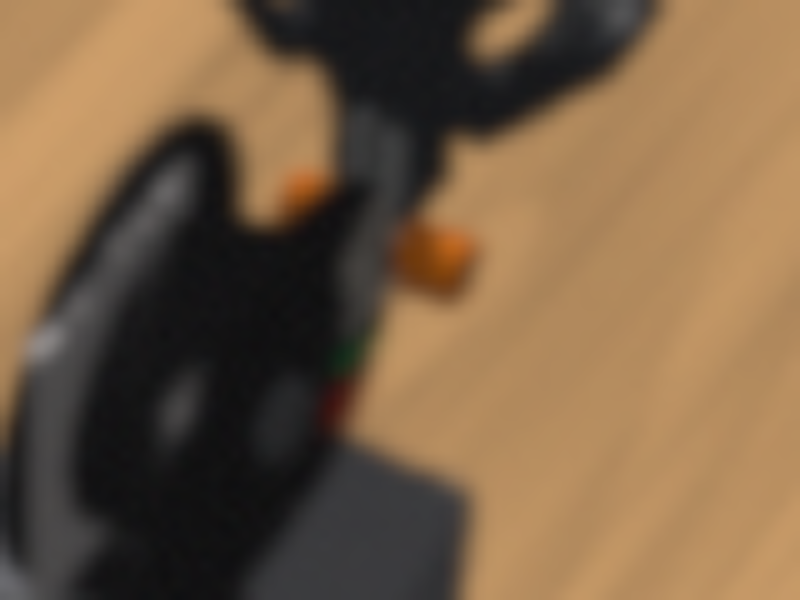

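The crop shows the bar's ends (px ~305,195 and 435,260) under the fingers, above the green mark (~350,350). The geometry gives ~0.9 rad and ~6.5 N, which is the third click. I'll check the good blanks once more.

```bash
python3 - <<'E'
from h import *
T=manip.get_image("top");T0=cv2.imread("pics/top0.png")[:,:,::-1].copy()
df=cv2.absdiff(T,T0).max(2)
cv2.imwrite("pics/t8.png",np.hstack([T0[235:320,270:390],T[235:320,270:390]]).repeat(3,0).repeat(3,1)[:,:,::-1])
o=manip.get_obs();print(o["clock"],o["position"],o["ft_force"])
E
```

```text
31.45 [0.49041136 0.39942013 0.101941  ] [0.22223629 4.49464442 6.56371406]
```

View pics/t8.png

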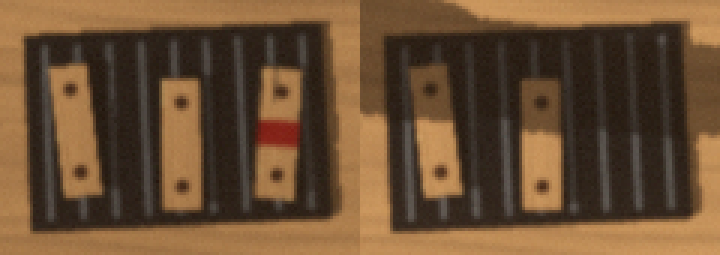

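The two good blanks lie exactly where they were; the difference is only the arm's shadow. Handing in.

```bash
python3 -c "
from workcell import manip
print(manip.sign_off())"
```

```text
the job is handed in; nothing more can be done
None
```

The job is handed in at 31.5 s: the reject lies in the crate, the good blanks and tools are undisturbed, and the fingers hold the orange bar at an estimated 0.9 rad (third click, about 6–7 N), after two earlier presses that sat off-centre on the bar were let back and redone.

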